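Rebuild the measured clutch pack

ROBOT

A 7-joint arm with a two-finger parallel gripper is mounted at the origin on the work surface. World frame = base frame: x ahead of the robot, y to its left, z up, the work surface at z = 0. Lengths are in mm, angles in rad, forces in N, time in s.
With the tool pointing down it reaches from about 400 to 850 mm from the base axis. Payload 10.4 kg.
Tool frame: the origin (TCP) lies at the very end of the fingers, on their centre line; the grasp point (between the pads) lies 19 mm behind it (bot.grip_depth is the distance from the TCP to the grasp point, in mm); z points along the fingers, y is the direction in which the jaws open and shut (so a half turn about z gives the same grasp; the last joint's range is limited). The gripper opens to 85 mm and grips with 20 to 120 N. Pads are 22 mm wide; open, the fingers measure 114 mm over their backs; the gripper's body (76 mm by 85 mm) begins 54 mm behind the grasp point. The pads swing forward as they close: fully open they stand 13 mm farther back than shut.
Start: joints at [1.182, 0.332, -0.065, 1.46, 0.022, 1.35, -0.088], TCP at [223.583, -583.663, 231.338] pointing down, gripper open.
Joint ranges: [-2.6, 2.6], [-0.5, 2.12], [-1.47, 1.34], [0.16, 2.42], [-1.27, 4.41], [0.06, 2.06], [-2.6, 2.6]. Speed limits (rad/s): [2.22, 2.22, 2.79, 2.79, 3.14, 3.14, 3.14].

INTERFACE

Orientations are given as a unit quaternion [w, x, y, z].
In Python, from bench import bot gives the robot as it stands.
- The arm moves only by the shell command python3 -m pendant 'ROWS' [FORCE]. ROWS is JSON, one flat list of numbers, 7 for each row, row after row: the shift along the tool's x, y, z in m, then the turn, a rotation vector about the tool's x, y, z in rad, then the gripper command: -1 is shut, 1 is fully open, values between are in proportion. In form: [dx, dy, dz, wx, wy, wz, claw, dx, dy, dz, wx, wy, wz, claw, ...]. A call has 1 to 12 rows; each row is the pose to reach, as a shift and turn from the pose commanded when the call began, along the tool's axes at that moment; what a row does not reach only later rows make up. A row lasts 1/12 s, in which the tool goes at most 41.7 mm and 7.16 degrees, less where a joint would pass 70% of its speed; a pose out of reach is approached as far as the arm can. A call with a gripper value outside its range is refused whole. The fingers move at their own pace and stop on an object; FORCE is the grip in N (left out, the last holds). Time passes only in rows, so rows that repeat a pose let the fingers close. It gives the time, the measured TCP pose, the force and the opening at its end, in the units of the state.
- bot.sense(): the state, without advancing time (a new reading comes with each control period).
- bot.camera(name): name is "scene" or "top" or "wrist"; returns a dict with "pixels" (480x640x3 uint8, red, green, blue), "camera_matrix" (3x3 intrinsics, pixels), "world_to_cam" (4x4, takes a point from world to camera coordinates). Camera axes: x right, y down, z forward; pixel columns grow to the right and rows downward; lengths in mm; the calibration is good to about 2 mm. A picture is of the moment at which its call begins. There is no depth.
- bot.close_job(): hands the job in, once; it reports no verdict.
The state is a dict: "clock": time; "joints": joint angles; "joint_velocities": joint speeds; "joint_efforts": joint torques, N m; "ee_pos": TCP position; "orientation": TCP orientation; "contact_force": force on the tool from outside, world axes, zero at the start; "moment": the same for the moment, N m; "width": finger opening in mm.
Only numpy, scipy, OpenCV 4.12 (cv2) and the standard library are available. Lean on these libraries where they do the work, as an engineer would, in place of code of your own. Each camera call takes 0.05 s, during which the arm holds its last target. There are 200 camera calls.

TASK

The clutch plates have been measured; put them back on the small clutch pack. First slide the disc with inward teeth over the splined hub, finding by feel the angle at which its teeth engage, until it lies fully home on the pressure plate; then put the separator, the ring with two outward tabs, on top of it with its tabs in the slots of the basket fingers, fully home and flat. Press only gently on the pack, leave the plain spacer ring and the two black gauge blocks where they are, and let go at the end.

Things in the scene. Friction and masses are not known exactly. Their poses are not given: they have to be found in the camera images.
- disc_mid (a point): Clutch disc: flat dark steel twelve-sided ring, 60 mm across flats, 6 mm thick, 80 g, bore radius 19 mm with six evenly spaced inward teeth 5.8 mm wide, tips on radius 13 mm; no outward tabs. Point: its centre, half-way up. z its axis; teeth lie along +x and -x. Grip the 16 mm wide outer flats facing +y and -y. Starts flat on one of three stands.
- separator_mid (a point): Separator: flat bright steel twelve-sided ring, 66 mm across flats, 6 mm thick, 100 g, smooth bore of radius 21 mm, two outward tabs 9 mm wide along +x and -x, ends 44 mm from the centre. Point: its centre, half-way up; z its axis. Grip the 17 mm wide flats facing +y and -y. Starts flat on another stand.
- spacer_mid (a point): Plain spacer ring, no teeth or tabs, 54 mm across, bore 32 mm, 6 mm thick, on the third stand; to be left alone. Point: its centre, half-way up.
- pack_seat (a point): Centre of the top of the pack's round pressure plate (52 mm wide), 38 mm above the table, on the hub's axis. z up; basket fingers stand on +x and -x, the +y and -y sides are free for a gripper's fingers. Home, the disc's centre is 3 mm and the separator's 9 mm above this point. Load the pack with no more than 50 N.
- hub_top (a point): Top of the hub, 38 mm above pack_seat; axes are the pack's, NOT the splines'. From pack_seat up: core of radius 11.5 mm to 32 mm, then a cone to radius 7 mm. Six even splines, 6 mm wide, to radius 17 mm, up to 18 mm; a wrongly turned disc rests on their tops. Their angle varies, is not measured; the hub is braked, does not turn. Disc teeth have about 1 mm (4 degrees) play each side.
- slot (a point): The slot of the basket finger on the pack's +x side, at its top, 24 mm above pack_seat and 41.5 mm from the axis; its twin is on the -x side. Each finger is two aluminium walls 5 mm thick, 36 to 47 mm from the axis, with a slot 12 mm wide between them, open at the top; a tab has 1.5 mm play each side.
- pack: The clutch pack, fixed to the table: aluminium base 120 mm along x, 64 mm along y, 12 mm high, carrying column, pressure plate, hub and basket fingers. Origin under the middle of the base, on the table; same axes as pack_seat.
- stand0: Light wooden stand under a plate, fixed, 30 mm tall: head 47 mm wide, foot 60 mm wide and 6 mm thick, so fingers reach past a plate's rim. Origin under its centre. stand1 and stand2 are alike; which plate lies on which varies.
- disc: The clutch disc; the origin is the centre of its underside.
- separator: The separator plate; the origin is the centre of its underside.
- block0: Black steel gauge block, 30 x 45 x 62 mm, bystander; origin under its centre.
- block1: Another such gauge block, bystander.
Not all that is in view belongs to the job. What is shaped like the disc but red is not meant. What is shaped like the pack but brown is not meant.

How it is judged (in metres and radians):
On the way:
1. the toothed disc lies fully home on the pressure plate, its teeth between the hub's splines (horizontal distance between disc_mid and pack_seat below 0.003 m and z of disc_mid in the frame of pack_seat below 0.0045 m and angle between the z axis of disc_mid and the z axis of pack_seat, either way round below 0.06 rad), for 0.2 s.
At the end, for the whole second after the job is handed in: Disc on the pressure plate, teeth between the splines: centre within 3 mm of the axis, at most 4.5 mm above seat, flat to 0.06 rad. Separator on it, tabs in the slots: within 4.5 mm, at most 10.5 mm above seat, flat to 0.06, tabs within 0.12 rad of pack x. Both released, at rest (all of step 1 and horizontal distance between separator_mid and pack_seat below 0.0045 m and z of separator_mid in the frame of pack_seat below 0.0105 m and angle between the z axis of separator_mid and the z axis of pack_seat, either way round below 0.06 rad and angle between the x axis of separator_mid and the x axis of pack_seat, either way round below 0.12 rad and linear speed of each of disc, separator below 0.02 m/s and angular speed of each of disc, separator below 0.2 rad/s); the robot touches nothing.
It fails at once if the pack is loaded with more than 50 N (contact force between pack and anything else above 50 N).
It fails at once if the spacer ring or a gauge block is moved by more than 20 mm (distance of any of block0, block1, spacer_mid from where it was at the start of the episode above 0.02 m).
It also fails if it takes over 69 s, if anything falls off the work surface, if the arm or the gripper's body presses on something with over 40 N, if the wrist force passes 120 N, or if a joint passes its speed limit or range.

## Working session

There is one attempt and no reset: what is moved stays moved. The work goes in short steps, Python scripts to look and compute and a shell command to move; the robot and the scene stay as the last step left them, time stands still between calls to the robot, and variables do not carry over. Pictures are saved under pics/ and viewed, about 8 in all and at most 12, crops included, and the job is handed in when it is done.

```bash
ls; mkdir -p pics; cat > h.py <<'E'
import numpy as np, cv2
from bench import bot
from scipy.spatial.transform import Rotation as R
def snap(n,f):
    c=bot.camera(n); cv2.imwrite(f'pics/{f}.png',c['pixels'][:,:,::-1]); np.savez(f'pics/{f}.npz',**c); return c
def ray(c,u,v,z):
    "pixel -> world point on plane z (mm)"
    M=np.array(c['world_to_cam']);K=np.array(c['camera_matrix'])
    d=M[:3,:3].T@np.linalg.solve(K,[u,v,1.]); o=-M[:3,:3].T@M[:3,3]
    return o+d*(z-o[2])/d[2]
def proj(c,P):
    M=np.array(c['world_to_cam']);K=np.array(c['camera_matrix'])
    p=K@(M[:3,:3]@np.asarray(P,float)+M[:3,3]); return p[:2]/p[2]
def T():
    s=bot.sense(); q=s['orientation']; return np.array(s['ee_pos']),R.from_quat([q[1],q[2],q[3],q[0]]),s
E
python3 - <<'E'
from h import *
for n in('top','scene'):
    c=snap(n,n+'0'); print(n,np.round(c['camera_matrix'],1).tolist(),np.round(c['world_to_cam'],3).tolist())
p,r,s=T(); print(s); print(r.as_matrix().round(3))
E
```

```text
pics
top [[448.8, 0.0, 316.0], [0.0, 448.8, 250.3], [0.0, 0.0, 1.0]] [[0.016, -1.0, -0.004, -3.798], [-0.981, -0.015, -0.194, 577.42], [0.194, 0.007, -0.981, 842.744], [0.0, 0.0, 0.0, 1.0]]
scene [[620.3, 0.0, 323.6], [0.0, 620.3, 250.0], [0.0, 0.0, 1.0]] [[-0.724, 0.69, 0.012, 401.118], [0.36, 0.392, -0.847, -119.389], [-0.588, -0.609, -0.532, 1401.941], [0.0, 0.0, 0.0, 1.0]]
{'clock': 0.1, 'joints': array([ 1.1823833 ,  0.33281268, -0.06470813,  1.46082758,  0.02160058,
        1.34990469, -0.08852302]), 'joint_velocities': array([-1.13963498e-04, -1.25513818e-03, -6.06923059e-04, -2.10257328e-03,
        1.53819174e-03, -6.38112416e-06, -5.25582680e-04]), 'joint_efforts': array([ 1.26750594e-03, -6.26746202e+01,  4.94113122e-02, -3.92425168e+01,
        1.63136719e-02,  7.04589504e-03, -1.64873632e-04]), 'ee_pos': array([ 223.45376418, -583.34158876,  230.60721628]), 'orientation': array([-6.12475142e-04,  9.83318685e-01,  1.81889992e-01, -1.40641497e-04]), 'contact_force': array([-0.12850716, -0.23824438,  0.12119515]), 'moment': array([-0.00072858, -0.04956888, -0.05390365]), 'width': 85.50042624580801}
[[ 0.934  0.358 -0.   ]
 [ 0.358 -0.934  0.001]
 [-0.    -0.001 -1.   ]]
```

View pics/top0.png

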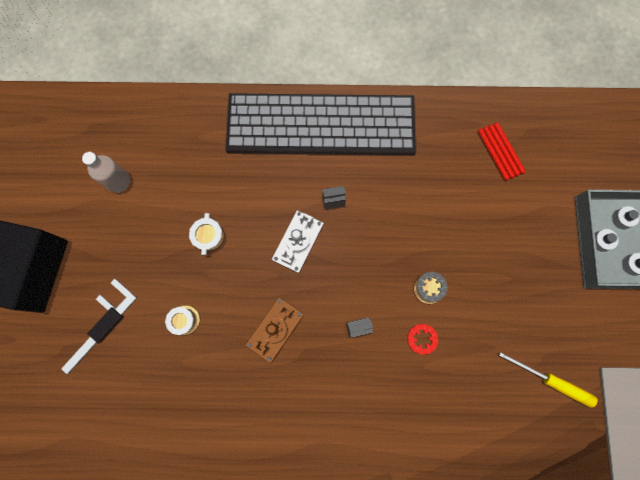

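The top view shows the white pack at (298,241), disc at (431,287), separator at (206,234), spacer at (180,320), and blocks at (334,197) and (360,327). The brown pack and red disc are decoys. I'll enlarge these next.

```bash
python3 - <<'E'
from h import *
c=np.load('pics/top0.npz'); im=c['pixels'][:,:,::-1]
t=[]
for (u,v) in((298,241),(431,287),(206,234)):
    a=im[v-33:v+33,u-33:u+33]; t.append(cv2.resize(a,(264,264),interpolation=cv2.INTER_CUBIC))
cv2.imwrite('pics/crops.png',np.hstack(t))
for n,u,v,z in(('pack',297,240,60),('packbase',298,241,12),('disc',431,287,36),('sep',206,234,36),('sp',180,320,36),('b0',334,197,62),('b1',360,327,62)): print(n,ray(c,u,v,z).round(1))
E
```

```text
pack [597.2  43.6  60. ]
packbase [605.6  43.9  12. ]
disc [ 509.6 -227.5   36. ]
sep [612.3 233.3  36. ]
sp [435.9 273.9  36. ]
b0 [687.6 -29.7  62. ]
b1 [427.1 -81.9  62. ]
```

View pics/crops.png

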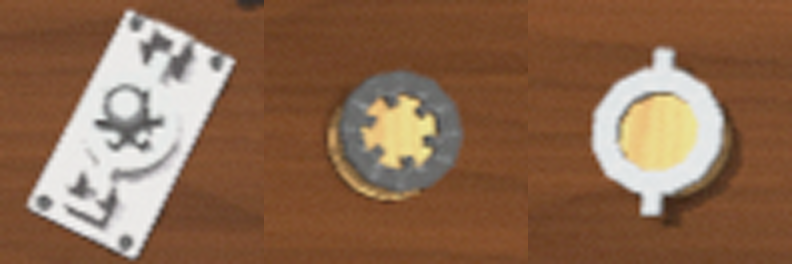

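The crops show the pack with its base turned about 30° in the image, the toothed disc, and the separator with its tabs nearly vertical in the image. I'll move over the disc for a close view.

```bash
python3 -m pendant '[0.033,-0.019,0,0,0,0,1, 0.066,-0.038,0,0,0,0,1, 0.1,-0.058,0,0,0,0,1, 0.135,-0.078,0,0,0,0,1, 0.17,-0.098,0,0,0,0,1, 0.205,-0.118,0,0,0,0,1, 0.24,-0.139,0,0,0,0,1, 0.275,-0.16,0,0,0,0,1, 0.31,-0.18,0,0,0,0,1, 0.345,-0.2,0,0,0,0,1, 0.375,-0.218,0,0,0,0,1, 0.395,-0.23,0,0,0,0,1]'; python3 - <<'E'
from h import *
c=snap('wrist','w1'); p,r,s=T(); print(p,r.as_matrix().round(3)); print(np.linalg.inv(c['world_to_cam']).round(3)); print(c['camera_matrix'])
print(proj(c,[509.6,-227.5,36]))
E
```

```text
clock: 1.1
ee_pos: [512.0, -223.6, 231.1]
orientation: [-0.001, 0.983, 0.184, 0.0]
contact_force: [0.4, -0.9, 1.0]
width: 85.4
[ 514.1211528  -219.92009153  231.09316487] [[ 0.931  0.365  0.001]
 [ 0.365 -0.931  0.003]
 [ 0.002 -0.002 -1.   ]]
[[ 3.61000e-01 -8.89000e-01 -2.83000e-01  5.85061e+02]
 [-9.33000e-01 -3.44000e-01 -1.08000e-01 -1.94805e+02]
 [-1.00000e-03  3.03000e-01 -9.53000e-01  3.73326e+02]
 [ 0.00000e+00  0.00000e+00  0.00000e+00  1.00000e+00]]
[[352.93698977   0.         329.05163725]
 [  0.         352.93698977 243.01253861]
 [  0.           0.           1.        ]]
[332.82615463 218.52421974]
```

View pics/w1.png

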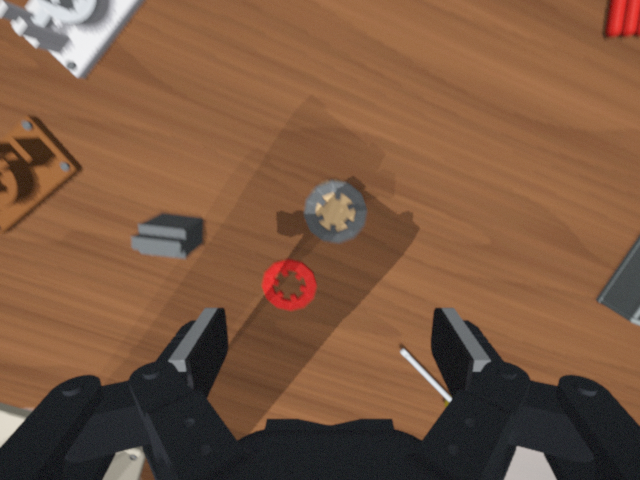

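The wrist view shows the disc at (336,210), partly in the arm's shadow, with the red decoy below it at (290,285). I'll fit the centre and tooth phase on a rectified view.

```bash
cat >> h.py <<'E'
def rect(c,x,y,z,h=50,s=8):
    "rectified view of plane z; image px = ((X-x)+h)*s , v=((Y-y)+h)*s  (v grows with +Y)"
    g=np.array([[x-h,y-h],[x+h,y-h],[x+h,y+h],[x-h,y+h]]); src=np.float32([proj(c,[*q,z]) for q in g])
    n=2*h*s; H=cv2.getPerspectiveTransform(src,np.float32([[0,0],[n,0],[n,n],[0,n]]))
    return cv2.warpPerspective(c['pixels'],H,(n,n),flags=cv2.INTER_CUBIC)
E
python3 - <<'E'
from h import *
c=np.load('pics/w1.npz'); q=ray(c,336,210,39); print(q)
a=rect(c,q[0],q[1],39)
cv2.imwrite('pics/r1.png',a[:,:,::-1])
ct=np.load('pics/top0.npz'); b=rect(ct,q[0],q[1],39)
cv2.imwrite('pics/r1b.png',np.hstack([cv2.resize(a,(400,400)),cv2.resize(b,(400,400))])[:,:,::-1])
E
```

```text
[ 519.24760027 -226.99336531   39.        ]
```

View pics/r1b.png

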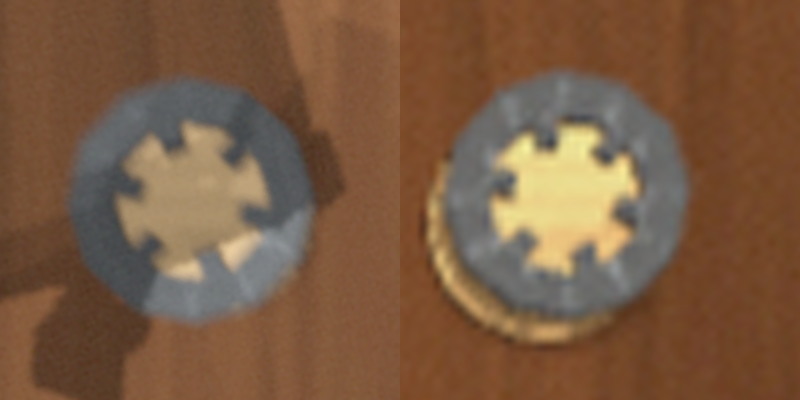

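Left is the wrist rectification, centre about (191,200) and tooth phase about 14.5° mod 60. Right is the top view, centre about (165,195). The wrist image was taken while the arm was still moving, which explains the offset. I'll turn to the teeth, descend, settle and look again.

```bash
python3 -m pendant '[0,0,0.03,0,0,0.12,1, 0,0,0.06,0,0,0.12,1, 0,0,0.09,0,0,0.12,1, 0,0,0.1,0,0,0.12,1, 0,0,0.1,0,0,0.12,1, 0,0,0.1,0,0,0.12,1, 0,0,0.1,0,0,0.12,1]'; python3 - <<'E'
from h import *
c=snap('wrist','w2'); p,r,s=T(); print(p,r.as_matrix().round(3))
x,y=511,-228
a=rect(c,x,y,39,h=50,s=8)
hsv=cv2.cvtColor(a,cv2.COLOR_RGB2HSV); cv2.imwrite('pics/r2.png',cv2.resize(a,(600,600))[:,:,::-1])
# grey disc mask: low saturation
m=((hsv[:,:,1]<90)).astype(np.uint8); n,l,st,ce=cv2.connectedComponentsWithStats(m)
i=l[400+int(24*8*np.sin(1)),400+int(24*8*np.cos(1))]
print(i,st[i],ce[i]/8-50)
cs,_=cv2.findContours((l==i).astype(np.uint8),cv2.RETR_EXTERNAL,cv2.CHAIN_APPROX_NONE)
k=max(cs,key=cv2.contourArea); print(cv2.minEnclosingCircle(k)); (u,v),rad=cv2.minEnclosingCircle(k)
X,Y=x+u/8-50,y+v/8-50; print('centre',X,Y,rad/8)
E
```

```text
clock: 1.73
ee_pos: [511.2, -228.1, 133.3]
orientation: [0.001, 0.992, 0.122, 0.001]
contact_force: [0.8, -0.6, 0.6]
width: 85.7
[ 511.25545748 -228.11881688  133.36356299] [[ 0.97   0.243  0.003]
 [ 0.243 -0.97  -0.001]
 [ 0.002  0.002 -1.   ]]
1 [   193    150    501    494 138820] [ 5.05882708 -0.47715207]
((442.32147216796875, 396.9842224121094), 250.8057403564453)
centre 516.2901840209961 -228.37697219848633 31.350717544555664
```

View pics/r2.png

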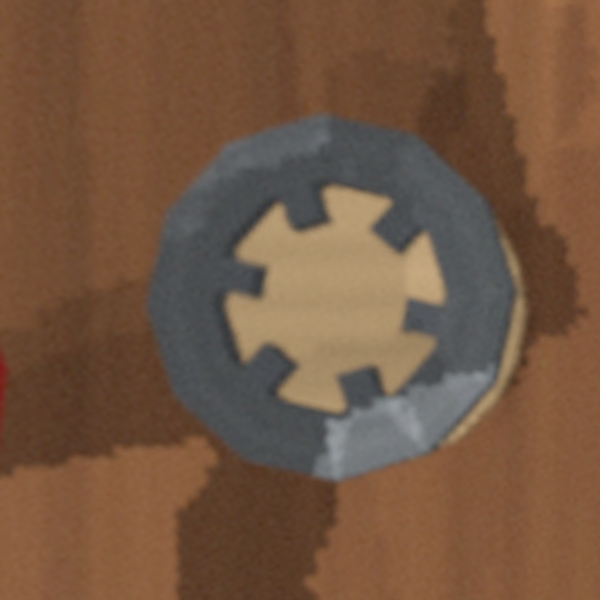

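Rectified at 6 px/mm, the disc centre is at (333,297) and the tooth phase is about 13.6°, matching the tool. The wrist gives X=516.3 and the top camera 510.5, so the scene camera can break the tie.

```bash
python3 - <<'E'
from h import *
c=np.load('pics/scene0.npz');im=c['pixels']
out=[]
for x,y,z in((514,-228,39),(605,43,50),(612,233,39)):
    u,v=proj(c,[x,y,z]); print(u,v)
    a=rect(c,x,y,z,h=50 if z<45 else 80,s=4 if z<45 else 4); out.append(cv2.resize(a,(400,400)))
ct=np.load('pics/top0.npz')
out2=[cv2.resize(rect(ct,x,y,z,h=h,s=4),(400,400)) for x,y,z,h in((605,43,12,80),(612,233,39,50))]
cv2.imwrite('pics/s3.png',np.vstack([np.hstack([out[0],out2[0]]),np.hstack([out[2],out2[1]])])[:,:,::-1])
E
python3 -c "
import cv2;a=cv2.imread('pics/s3.png');cv2.imwrite('pics/s3b.png',cv2.resize(a,(600,600)))"
```

```text
258.41451305256135 220.98481112903852
319.3227211479562 295.4664154812714
407.52712402868843 362.29628802369217
```

View pics/s3b.png

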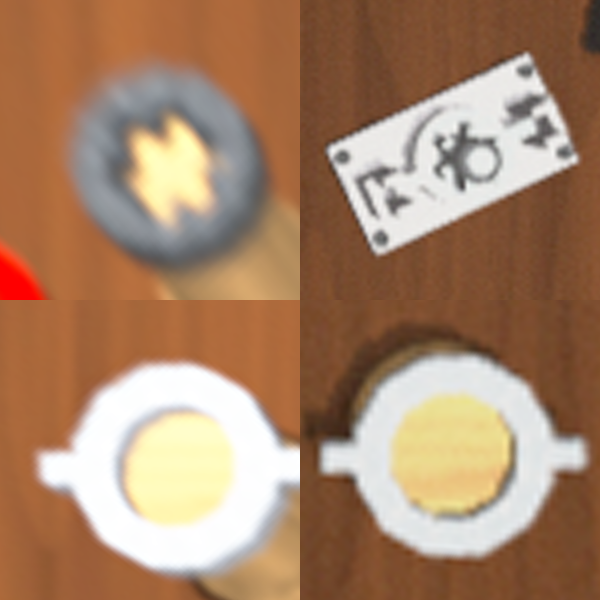

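The scene camera gives about (519,-225), so the top camera reads about 5.5 mm low in x and I'll trust the wrist. The pack's x axis is at -25.5° with its centre near (612,45), and the separator tabs are at about -2°. Next I descend and grasp the disc.

```bash
python3 -m pendant '[0.0048,0.0015,0.03,0,0,0,1, 0.0048,0.0015,0.06,0,0,0,1, 0.0048,0.0015,0.09,0,0,0,1, 0.0048,0.0015,0.11,0,0,0,1, 0.0048,0.0015,0.1225,0,0,0,1, 0.0048,0.0015,0.1225,0,0,0,1, 0.0048,0.0015,0.1225,0,0,0,-1, 0.0048,0.0015,0.1225,0,0,0,-1, 0.0048,0.0015,0.1225,0,0,0,-1, 0.0048,0.0015,0.1225,0,0,0,-1, 0.0048,0.0015,0.1225,0,0,0,-1, 0.0048,0.0015,0.1225,0,0,0,-1]' 40
```

```text
clock: 2.78
ee_pos: [516.7, -228.5, 11.1]
orientation: [0.001, 0.992, 0.123, 0.001]
contact_force: [-1.3, 0.4, 6.1]
width: 58.9
```

```bash
python3 -m pendant '[0,0,-0.03,0,0,0,-1, 0,0,-0.065,0,0,0,-1, 0.008,-0.025,-0.1,0,0,0.1,-1, 0.018,-0.055,-0.13,0,0,0.2,-1, 0.03,-0.09,-0.149,0,0,0.32,-1, 0.043,-0.128,-0.149,0,0,0.44,-1, 0.056,-0.166,-0.149,0,0,0.56,-1, 0.069,-0.204,-0.149,0,0,0.69,-1, 0.081,-0.242,-0.149,0,0,0.69,-1, 0.092,-0.275,-0.149,0,0,0.69,-1, 0.098,-0.293,-0.149,0,0,0.69,-1, 0.098,-0.293,-0.149,0,0,0.69,-1]' && python3 -m pendant '[0,0,0,0,0,0,-1,0,0,0,0,0,0,-1,0,0,0,0,0,0,-1]'; python3 - <<'E'
from h import *
c=snap('wrist','w4'); p,r,s=T(); print(p,r.as_matrix().round(3),s['width'])
print(proj(c,[612,45,76]),proj(c,[612,45,56]))
E
```

```text
clock: 3.78
ee_pos: [538.9, 87.1, 159.6]
orientation: [-0.002, 0.976, -0.216, 0.001]
contact_force: [0.9, 0.0, 0.1]
width: 58.8
clock: 4.03
ee_pos: [539.3, 78.6, 158.3]
orientation: [0.0, 0.975, -0.221, 0.0]
contact_force: [0.4, -0.1, 0.0]
width: 58.9
[539.1918405   78.66214732 158.18143366] [[ 0.902 -0.432  0.001]
 [-0.432 -0.902 -0.001]
 [ 0.001  0.    -1.   ]] 58.63091847317555
[328.91115458 126.57394488] [328.91852427 126.91266402]
```

View pics/w4.png

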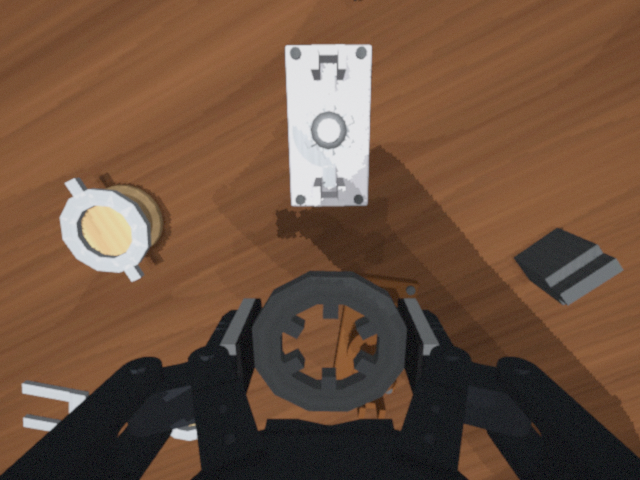

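The pack hub is at (328,130), with the base aligned to the tool. The held disc is at (330,343) with its teeth along the tool's x. I'll make rectified close-ups of both.

```bash
python3 - <<'E'
from h import *
c=np.load('pics/w4.npz'); p=np.array([539.2,78.66]); ang=np.arctan2(-.432,.902)
h=ray(c,328.5,130,70); print('hub',h)
a=rect(c,h[0],h[1],56,h=25,s=8); 
x,y=p; d=rect(c,x,y,183,h=40,s=10)
g=cv2.cvtColor(d,cv2.COLOR_RGB2GRAY)
cv2.imwrite('pics/r4.png',np.hstack([cv2.resize(a,(400,400),interpolation=cv2.INTER_CUBIC),cv2.resize(d,(400,400))])[:,:,::-1])
# stretch contrast of hub
A=cv2.cvtColor(a,cv2.COLOR_RGB2GRAY).astype(float)
A=np.clip((A-A.min())/(A.max()-A.min())*255,0,255).astype(np.uint8); A=cv2.createCLAHE(3,(2,2)).apply(A)
cv2.imwrite('pics/r4.png',cv2.cvtColor(np.hstack([cv2.resize(A,(400,400)),cv2.resize(g,(400,400))]),cv2.COLOR_GRAY2BGR))
E
```

```text
hub [610.34326152  46.07938047  70.        ]
```

View pics/r4.png

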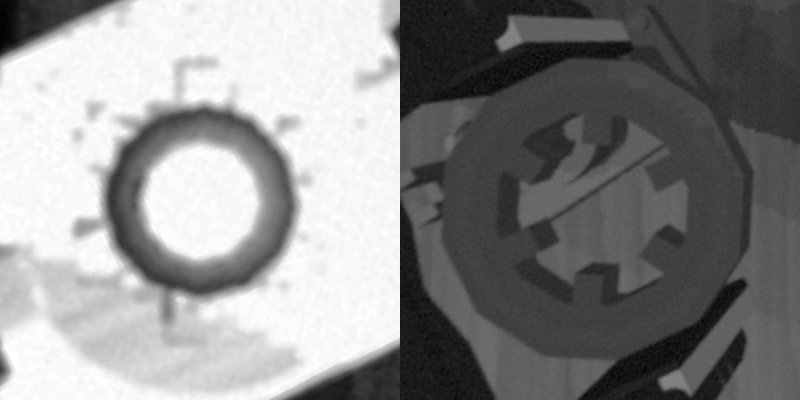

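The hub's spline edges show a phase of about 32° mod 60, so the teeth must lie at about 2.5°, 28° anticlockwise from the present yaw. That still keeps clear of the basket fingers. I'll move to just above the hub.

```bash
python3 -m pendant '[0.03,-0.0003,0,0,0,-0.1,-1, 0.06,-0.0006,0,0,0,-0.2,-1, 0.0789,-0.0008,0.01,0,0,-0.3,-1, 0.0789,-0.0008,0.03,0,0,-0.4,-1, 0.0789,-0.0008,0.06,0,0,-0.49,-1, 0.0789,-0.0008,0.08,0,0,-0.49,-1, 0.0789,-0.0008,0.092,0,0,-0.49,-1, 0.0789,-0.0008,0.092,0,0,-0.49,-1, 0.0789,-0.0008,0.092,0,0,-0.49,-1, 0.0789,-0.0008,0.092,0,0,-0.49,-1]'; python3 - <<'E'
from h import *
c=snap('wrist','w5'); p,r,s=T(); print(p,r.as_matrix().round(3),s['width'],s['joints'].round(2))
x,y=p[:2]; ztop=p[2]+25
a=rect(c,x,y,ztop,h=36,s=10); b=rect(c,x,y,76,h=36,s=10)
cv2.imwrite('pics/r5.png',np.hstack([cv2.resize(a,(400,400)),cv2.resize(b,(400,400))])[:,:,::-1])
E
```

```text
clock: 4.92
ee_pos: [611.5, 46.8, 67.5]
orientation: [0.0, 1.0, 0.022, 0.001]
contact_force: [0.7, -0.1, -0.5]
width: 58.9
[611.64829673  46.96284221  67.63505009] [[ 0.999  0.045  0.003]
 [ 0.045 -0.999 -0.   ]
 [ 0.003  0.    -1.   ]] 58.93038860619847 [ 0.23  0.49 -0.49  1.65  0.26  1.06 -1.86]
```

View pics/r5.png

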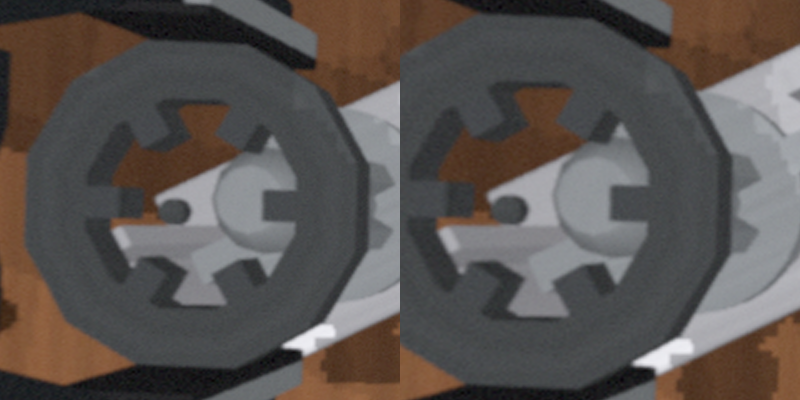

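The disc-to-hub offset is about (+0.6,+0.9) mm, from the disc centre at (197,205) on the left and the hub cap at (594,199) on the right. I'll correct that and lower over the cone to just above the splines.

```bash
python3 -m pendant '[-0.0005,0.0007,0,0,0,0,-1, -0.0005,0.0007,0.008,0,0,0,-1, -0.0005,0.0007,0.016,0,0,0,-1, -0.0005,0.0007,0.022,0,0,0,-1, -0.0005,0.0007,0.026,0,0,0,-1, -0.0005,0.0007,0.026,0,0,0,-1, -0.0005,0.0007,0.026,0,0,0,-1]'
```

```text
clock: 5.55
ee_pos: [610.6, 46.2, 39.2]
orientation: [-0.0, 1.0, 0.023, 0.0]
contact_force: [7.1, 0.6, -4.1]
width: 59.0
```

```bash
python3 -m pendant '[0.0008,0,0,0,0,0,-1, 0.0008,0,0,0,0,0,-1, 0.0008,0,0.002,0,0,0,-1, 0.0008,0,0.004,0,0,0,-1, 0.0008,0,0.004,0,0,0,-1]'
```

```text
clock: 5.97
ee_pos: [610.9, 46.2, 35.4]
orientation: [0.0, 1.0, 0.023, 0.0]
contact_force: [4.5, -0.9, -2.1]
width: 58.8
```

```bash
python3 -m pendant '[0.0008,0,0,0,0,0,-1, 0.0008,0,0.001,0,0,0,-1, 0.0008,0,0.003,0,0,0,-1, 0.0008,0,0.005,0,0,0,-1, 0.0008,0,0.005,0,0,0,-1]'
```

```text
clock: 6.38
ee_pos: [611.5, 46.1, 30.3]
orientation: [0.0, 1.0, 0.023, -0.0]
contact_force: [0.8, -1.4, -0.9]
width: 58.9
```

Passed the spline tops with no resistance, so the teeth are engaged. Continuing down.

```bash
python3 -m pendant '[0,0,0.003,0,0,0,-1, 0,0,0.006,0,0,0,-1, 0,0,0.009,0,0,0,-1, 0,0,0.009,0,0,0,-1, 0,0,0.009,0,0,0,-1]'; python3 -c "
from h import *;print(bot.sense()['moment'])"
```

```text
clock: 6.8
ee_pos: [611.5, 46.2, 21.4]
orientation: [0.0, 1.0, 0.023, -0.0]
contact_force: [0.5, -1.4, -1.6]
width: 58.6
[-0.23817114 -0.228782    0.01893152]
```

```bash
python3 -m pendant '[0,0,0.001,0,0,0,-1, 0,0,0.002,0,0,0,-1, 0,0,0.003,0,0,0,-1, 0,0,0.003,0,0,0,-1, 0,0,0.003,0,0,0,-1]'
```

```text
clock: 7.22
ee_pos: [611.8, 46.3, 19.2]
orientation: [0.0, 1.0, 0.023, 0.0]
contact_force: [-1.6, -1.2, 4.7]
width: 58.4
```

Contact at the expected height (TCP about 19). I'll press slightly more, release, and rise.

```bash
python3 -m pendant '[0,0,0.001,0,0,0,-1, 0,0,0.001,0,0,0,-1, 0,0,0.0005,0,0,0,1, 0,0,0,0,0,0,1, 0,0,0,0,0,0,1, 0,0,0,0,0,0,1, 0,0,0,0,0,0,1]' && python3 -m pendant '[0,0,-0.03,0,0,0,1, 0,0,-0.07,0,0,0,1, 0,0,-0.11,0,0,0,1, 0,0,-0.14,0,0,0,1, 0,0,-0.14,0,0,0,1,0,0,-0.14,0,0,0,1]'; python3 - <<'E'
from h import *
c=snap('wrist','w6'); p,r,s=T(); print(p,s['width'])
a=rect(c,611.5,46,44,h=50,s=8); cv2.imwrite('pics/r6.png',cv2.resize(a,(500,500))[:,:,::-1])
E
```

```text
clock: 7.8
ee_pos: [611.5, 46.4, 18.6]
orientation: [-0.0, 1.0, 0.023, -0.0]
contact_force: [-0.1, 0.9, 0.2]
width: 85.3
clock: 8.3
ee_pos: [612.7, 46.6, 160.7]
orientation: [0.0, 1.0, 0.023, 0.002]
contact_force: [0.2, 0.0, -0.6]
width: 85.5
[611.67835232  46.22976575 158.74642106] 85.24277701823804
```

View pics/r6.png

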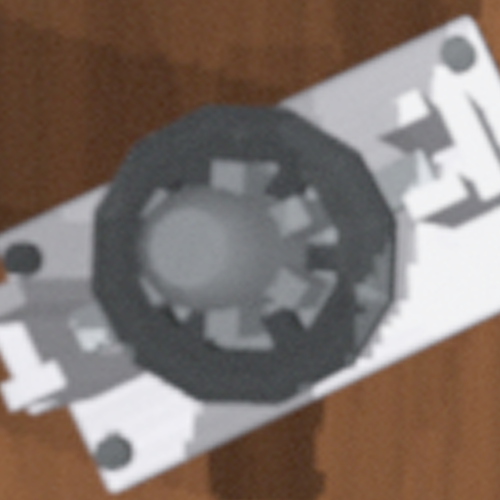

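The disc sits down flat around the hub with its teeth between the splines, centred at (246,254), i.e. (610.7,46.8). 10 pictures used so far. Now the separator.

```bash
python3 -m pendant '[0.003,-0.038,0,0,0,0.075,1, 0.006,-0.076,0,0,0,0.075,1, 0.009,-0.114,0,0,0,0.075,1, 0.012,-0.152,0,0,0,0.075,1, 0.015,-0.1895,0.01,0,0,0.075,1, 0.015,-0.1895,0.025,0,0,0.075,1, 0.015,-0.1895,0.025,0,0,0.075,1, 0.015,-0.1895,0.025,0,0,0.075,1, 0.015,-0.1895,0.025,0,0,0.075,1]'; python3 - <<'E'
from h import *
c=snap('wrist','w7'); p,r,s=T(); print(p,r.as_matrix()[:2,0])
x,y=p[:2]; h=60
a=rect(c,x,y,39,h=h,s=6); hsv=cv2.cvtColor(a,cv2.COLOR_RGB2HSV)
m=((hsv[:,:,1]<60)&(hsv[:,:,2]>70)).astype(np.uint8); n,l,st,ce=cv2.connectedComponentsWithStats(m)
i=1+np.argmax(st[1:,4]); M=(l==i).astype(np.uint8); print(st[i],M.sum()/36)
cs,_=cv2.findContours(M,cv2.RETR_EXTERNAL,cv2.CHAIN_APPROX_NONE); k=max(cs,key=cv2.contourArea)
ho,_=cv2.findContours(cv2.morphologyEx(1-M,cv2.MORPH_OPEN,np.ones((5,5))),cv2.RETR_LIST,cv2.CHAIN_APPROX_NONE)
for q in ho:
    A=cv2.contourArea(q)/36
    if 800<A<2000: e=cv2.fitEllipse(q); print('bore',x-h+e[0][0]/6,y-h+e[0][1]/6,np.array(e[1])/6)
mm=cv2.minEnclosingCircle(k); print('enc',x-h+mm[0][0]/6,y-h+mm[0][1]/6,mm[1]/6)
pts=k[:,0,:]/6.; cc=np.array(mm[0])/6; d=pts-cc; f=d[np.hypot(*d.T)>38]
for sg in(1,-1):
    t=f[sg*f[:,0]>0]; b=cv2.boundingRect((t*6).astype(np.int32)); t=(t.min(0)+t.max(0))/2; print('tab',t+[x-h,y-h], np.degrees(np.arctan2(*(sg*(t-cc))[::-1])))
cv2.drawContours(a,[k],-1,(255,0,0),1)
cv2.imwrite('pics/r7.png',cv2.resize(a,(500,500))[:,:,::-1])
E
```

```text
clock: 9.1
ee_pos: [618.2, 234.7, 133.2]
orientation: [0.001, 1.0, -0.016, -0.0]
contact_force: [0.6, 0.0, 0.1]
width: 85.2
[618.5681317  234.64472332 133.86704421] [ 0.99950739 -0.03138377]
[   99   175   530   397 89667] 2490.75
bore 619.917400293005 236.74975465366197 [38.89568837 40.42546844]
enc 619.2347983642941 236.64472332228175 44.22952779134115
tab [599.40146503 174.06138999] -107.5839701163948
tab [517.65146503 175.39472332] 31.08801224465379
```

The separator centre is (619.2,236.6) with tabs at -0.9°; the enclosing radius of 44.2 matches the model. Grasping.

```bash
python3 -m pendant '[0.0006,-0.002,0.03,0,0,-0.015,1, 0.0006,-0.002,0.06,0,0,-0.015,1, 0.0006,-0.002,0.09,0,0,-0.015,1, 0.0006,-0.002,0.11,0,0,-0.015,1, 0.0006,-0.002,0.1235,0,0,-0.015,1, 0.0006,-0.002,0.1235,0,0,-0.015,1, 0.0006,-0.002,0.1235,0,0,-0.015,-1, 0.0006,-0.002,0.1235,0,0,-0.015,-1, 0.0006,-0.002,0.1235,0,0,-0.015,-1, 0.0006,-0.002,0.1235,0,0,-0.015,-1, 0.0006,-0.002,0.1235,0,0,-0.015,-1]' 40; python3 -c "
from h import *;p,r,s=T();print(p,r.as_matrix()[:2,0])"
```

```text
clock: 10.07
ee_pos: [620.0, 238.6, 12.5]
orientation: [-0.0, 1.0, -0.007, 0.002]
contact_force: [-0.1, -1.1, 8.0]
width: 64.6
[620.03151977 238.60522683  12.50527632] [ 0.99988902 -0.0145343 ]
```

```bash
python3 -m pendant '[0,0,-0.035,0,0,0,-1, 0,0,-0.07,0,0,0,-1, 0,0.02,-0.1,0,0,0.05,-1, 0,0.05,-0.11,0,0,0.12,-1, -0.001,0.085,-0.11,0,0,0.2,-1, -0.003,0.122,-0.11,0,0,0.28,-1, -0.005,0.159,-0.11,0,0,0.36,-1, -0.0062,0.1923,-0.11,0,0,0.431,-1, -0.0062,0.1923,-0.09,0,0,0.431,-1, -0.0062,0.1923,-0.07,0,0,0.431,-1, -0.0062,0.1923,-0.07,0,0,0.431,-1, -0.0062,0.1923,-0.07,0,0,0.431,-1]' && python3 -m pendant '[0,0,0,0,0,0,-1,0,0,0,0,0,0,-1]'; python3 - <<'E'
from h import *
c=snap('wrist','w8'); p,r,s=T(); print(p,r.as_matrix()[:2,0],s['width'])
x,y=p[:2]
a=rect(c,x,y,p[2]+23.5,h=50,s=8); b=rect(c,x,y,62,h=50,s=8)
cv2.imwrite('pics/r8.png',np.hstack([cv2.resize(a,(400,400)),cv2.resize(b,(400,400))])[:,:,::-1])
E
```

```text
clock: 11.07
ee_pos: [609.2, 46.4, 80.4]
orientation: [0.0, 0.975, -0.221, -0.001]
contact_force: [0.3, -0.1, -0.2]
width: 64.8
clock: 11.23
ee_pos: [610.6, 46.9, 81.9]
orientation: [-0.0, 0.975, -0.22, 0.001]
contact_force: [0.1, 0.6, -0.6]
width: 64.5
[610.53103169  46.73338022  81.78221127] [ 0.90285455 -0.42994221] 64.84354947084066
```

View pics/r8.png

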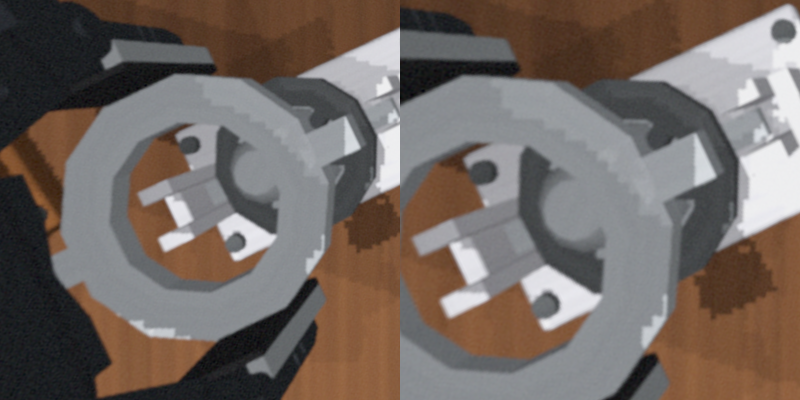

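Left panel: separator centred about (199,206) with tabs at -25.4°, parallel to the pack. The right panel shows the slots and hub cap, roughly aligned to within 1–3 mm. The disc already located the hub axis by contact at TCP (611.3,46.2), so I'll use that and feel the way down.

```bash
python3 -m pendant '[0.0007,0.0002,0.01,0,0,0,-1, 0.0007,0.0002,0.02,0,0,0,-1, 0.0007,0.0002,0.03,0,0,0,-1, 0.0007,0.0002,0.033,0,0,0,-1, 0.0007,0.0002,0.033,0,0,0,-1, 0.0007,0.0002,0.033,0,0,0,-1]' && python3 -m pendant '[0,0,0.001,0,0,0,-1, 0,0,0.002,0,0,0,-1, 0,0,0.003,0,0,0,-1,0,0,0.003,0,0,0,-1]'
```

```text
clock: 11.78
ee_pos: [610.0, 45.7, 46.9]
orientation: [0.0, 0.975, -0.221, -0.0]
contact_force: [0.2, 0.6, 0.4]
width: 65.1
clock: 12.12
ee_pos: [610.3, 45.6, 44.3]
orientation: [0.0, 0.975, -0.221, 0.0]
contact_force: [0.0, 1.0, -1.1]
width: 64.8
```

```bash
python3 -m pendant '[0,0,0.001,0,0,0,-1, 0,0,0.002,0,0,0,-1,0,0,0.002,0,0,0,-1]'; python3 -m pendant '[0,0,0.001,0,0,0,-1, 0,0,0.002,0,0,0,-1,0,0,0.002,0,0,0,-1]'
```

```text
clock: 12.37
ee_pos: [610.2, 45.6, 42.1]
orientation: [0.0, 0.975, -0.221, -0.0]
contact_force: [0.3, 0.9, -0.4]
width: 64.6
clock: 12.62
ee_pos: [610.1, 45.6, 40.1]
orientation: [0.0, 0.975, -0.221, -0.0]
contact_force: [-1.0, -0.0, -0.7]
width: 64.7
```

No resistance with the tabs about 4 mm below the slot tops. Continuing gently.

```bash
python3 -m pendant '[0,0,0.002,0,0,0,-1, 0,0,0.004,0,0,0,-1,0,0,0.006,0,0,0,-1,0,0,0.008,0,0,0,-1,0,0,0.01,0,0,0,-1,0,0,0.01,0,0,0,-1,0,0,0.01,0,0,0,-1]'; python3 -m pendant '[0,0,0.001,0,0,0,-1, 0,0,0.002,0,0,0,-1,0,0,0.002,0,0,0,-1]'
```

```text
clock: 13.2
ee_pos: [610.2, 45.6, 30.1]
orientation: [0.0, 0.975, -0.221, -0.0]
contact_force: [0.0, -0.1, -1.4]
width: 64.9
clock: 13.45
ee_pos: [610.2, 45.6, 28.2]
orientation: [0.0, 0.975, -0.221, -0.0]
contact_force: [-0.6, 0.9, -0.8]
width: 65.0
```

```bash
python3 -m pendant '[0,0,0.001,0,0,0,-1, 0,0,0.002,0,0,0,-1,0,0,0.002,0,0,0,-1]'
```

```text
clock: 13.7
ee_pos: [610.4, 45.6, 26.6]
orientation: [0.0, 0.975, -0.221, 0.0]
contact_force: [-1.2, 0.1, 2.6]
width: 64.9
```

Contact at the expected home height of 26.5. Press 1 mm, release, rise.

```bash
python3 -m pendant '[0,0,0.001,0,0,0,-1, 0,0,0.001,0,0,0,-1, 0,0,0.0005,0,0,0,1, 0,0,0,0,0,0,1, 0,0,0,0,0,0,1, 0,0,0,0,0,0,1, 0,0,0,0,0,0,1]' && python3 -m pendant '[0,0,-0.03,0,0,0,1, 0,0,-0.07,0,0,0,1, 0,0,-0.11,0,0,0,1, 0,0,-0.13,0,0,0,1, 0,0,-0.13,0,0,0,1,0,0,-0.13,0,0,0,1,0,0,-0.13,0,0,0,1]'; python3 - <<'E'
from h import *
c=snap('wrist','w9'); s=snap('scene','s9')
a=rect(c,610.5,46,50,h=55,s=6); u,v=map(int,proj(s,[611,46,50])); b=s['pixels'][v-50:v+50,u-50:u+50]
cv2.imwrite('pics/r9.png',np.hstack([cv2.resize(a,(400,400)),cv2.resize(b,(400,400),interpolation=cv2.INTER_CUBIC)])[:,:,::-1])
E
```

```text
clock: 14.28
ee_pos: [610.2, 45.6, 26.1]
orientation: [0.0, 0.975, -0.221, -0.0]
contact_force: [0.8, -0.2, 0.1]
width: 85.5
clock: 14.87
ee_pos: [609.7, 45.4, 155.3]
orientation: [0.0, 0.975, -0.221, -0.001]
contact_force: [-0.6, 0.1, -0.1]
width: 85.5
```

View pics/r9.png

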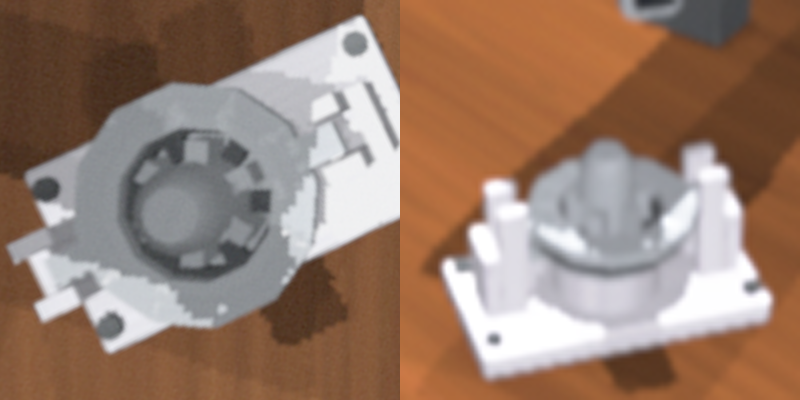

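The scene view shows the separator flat and low between the basket walls. The wrist view shows it concentric within about 2 mm, at (197,204), with its tab in the slot. The gripper is clear, so I'm handing in.

```bash
python3 -c "
from h import *;print(bot.close_job());s=bot.sense();print(s['clock'],s['width'],s['contact_force'])"
```

```text
the job is handed in; nothing more can be done
None
the job is handed in; nothing more can be done
```

I put both plates back on the small pack and handed the job in after about 15 s of robot time; no verdict was reported.

- **Disc:** its teeth were turned into the gaps seen between the splines and slid in without needing a search by feel. It stopped on the pressure plate at the expected height, and the wrist image showed it flat. The largest force I read during insertion was about 8 N.
- **Separator:** its tabs went into the slots without resistance and it stopped on the disc at the expected height, with about 3 N at first contact. I pressed each plate about 1 mm further before opening the gripper; the force during that press was not read.
- **Last pictures:** they show the separator flat and low, with its tabs in the slots. Its centre is about 1.5 to 2 mm off the hub axis, against a limit of 4.5 mm. The gripper was fully open and well above the pack.
- **Bystanders:** the spacer and gauge blocks were never touched, but I did not re-measure where they stand.
- **Checks that disagreed:** the top camera read about 6 mm low in x against the wrist camera, and the scene camera about 3 mm high. My separator-to-hub reading before insertion was up to 3 mm off where the disc had located the hub by contact. I used the wrist camera and that contact position.

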